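Open the touch-latch bushing box on the frame bench

TASK

Open the wider of the two grey bench boxes so that its bushings can be reached: press the front of its flush steel flap down until the latch clicks, let the flap spring up, then catch it with the fingers under its raised front edge and swing it over past upright until it lies back on its stop and stays open. Leave the narrow box shut.

Things in the scene. Friction and masses are not known exactly. Their poses are not given: they have to be found in the camera images.
- wide_box: Wide box, fixed: grey sheet metal, 150 mm deep (x), 230 wide (y), 91.5 high, its open top closed by a flush steel flap. Origin: centre of its underside, on the bench. x points from front (robot's side) to hinge side, y along the hinge, z up; turned up to 17 deg either way. Hinge line at x +65, z 85.5 mm. Side walls flush with the flap; front wall 73 mm high, so a slot shows under the flap's edge.
- wide_flap (a joint): Wide flap's angle, rad: 0 latched, -0.06 pressed to the stop, 0.75 resting where it springs to, 1.57 upright, 1.92 lying on its back stop. Pressed near mid front edge (2 to 4 N) it clicks after some 5 mm of 9; let go, it rises to 0.75 in about 0.5 s. Between 0.75 and upright it needs pushing (under 2 N) and falls back if let go; past upright it falls open slowly. It does not relatch.
- wide_flap_edge (a point): Middle of the wide flap's front edge, on the upper face; moves with the flap. Shut: x -85, y 0, z 91.5 mm in the box's frame, 10 mm ahead of the front wall. The flap is a plain steel plate 6 mm thick, 218 mm wide, 0.25 kg; its edge is 150 mm from the hinge line and its underside passes through that line. Three dark knuckles mark the hinge side.
- narrow_flap (a joint): Angle (rad) of the flap of the narrow box, a bystander of the same make, depth and height but only 125 mm wide, standing to the left or right of the wide one. 0 shut and latched, positive open. It has the same touch latch: do not press it.

How it is judged (in metres and radians):
On the way, in this order (a step that is already met when the one before it is completed fails the run):
1. the wide flap is pressed in (value of joint wide_flap below -0.02 rad), for 0.02 s.
2. the wide flap has sprung up from its latch (value of joint wide_flap above 0.45 rad), for 0.05 s.
3. the fingers have caught the flap and swing it on (contact force between the fingers and wide_box above 0.1 N and value of joint wide_flap above 0.95 rad), for 0.1 s.
At the end, for the whole second after the job is handed in: The wide flap lies back open (beyond 1.75 rad, about 100 degrees) and stays there by itself, and the narrow flap is shut (within 0.1 rad) (value of joint wide_flap above 1.75 rad and value of joint narrow_flap between -0.1 and 0.1 rad); the robot touches nothing.
It fails at once if the narrow flap has sprung open (value of joint narrow_flap above 0.1 rad).
It also fails if it takes over 38 s, if anything falls off the work surface, if the arm or the gripper's body presses on something with over 40 N, if the wrist force passes 120 N, or if a joint passes its speed limit or range.

ROBOT

A 6-joint arm with a two-finger parallel gripper is mounted at the origin on the work surface. World frame = base frame: x ahead of the robot, y to its left, z up, the work surface at z = 0. Lengths are in mm, angles in rad, forces in N, time in s.
With the tool pointing down it reaches from about 275 to 750 mm from the base axis. Payload 10.2 kg.
Tool frame: the origin (TCP) lies midway between the tips of the shut fingers; the grasp point (between the pads) lies 19 mm behind it; y points along the fingers, z is the direction in which the jaws open and shut, and the axes are right-handed (so a half turn about y gives the same grasp; the last joint's range is limited). The gripper opens to 88 mm and grips with 3 to 60 N. Pads are 18 mm wide; open, the fingers measure 123 mm over their backs; the gripper's body (75 mm by 187 mm) begins 45 mm behind the grasp point.
Start: joints at [1.005, 0.313, 1.498, -0, 1.331, -0.223], TCP at [176.479, 494.455, 204.82] pointing down, gripper open.
Joint ranges: [-2.94, 2.94], [-0.97, 2.17], [0.19, 2.56], [-1.23, 4.37], [0.02, 3.11], [-2.88, 2.88]. Speed limits (rad/s): [2.39, 2.39, 3.01, 3.14, 3.14, 3.14].

INTERFACE

Orientations are given as a rotation vector (axis times angle).
In Python, from station import robot gives the robot as it stands. The module is installed in compiled form; this text tells all that it offers.
- The arm moves only by the shell command python3 -m pendant 'ROWS' [FORCE]. ROWS is JSON, a list of rows, each an object of numbers: "tx", "ty", "tz": the shift along the tool's x, y, z scaled (see below); "twist": the turn about the tool's y scaled (see below); "jaw": the opening, from 0 (shut) to 1 (fully open). A call has 1 to 8 rows; each row is the pose to reach, as a shift and turn from the pose commanded when the call began, along the tool's axes at that moment, turning the shorter way round; what a row does not reach only later rows make up. The controller multiplies each number of a shift by 0.5 m and each number of a turn by 180 degrees. A row lasts 1/10 s, in which the tool goes at most 50 mm and 8.59 degrees, less where a joint would pass 70% of its speed; a pose out of reach is approached as far as the arm can. A call with a number of a shift or a turn outside -1 to 1 is refused whole. A call with a gripper value outside its range is refused whole. The fingers move at their own pace and stop on an object; FORCE is the grip in N (left out, the last holds). Time passes only in rows, so rows that repeat a pose let the fingers close. It gives the time, the measured TCP pose, the force and the opening at its end, in the units of the state.
- robot.state(): the state, without advancing time (a new reading comes with each control period).
- robot.capture(name): name is "scene" or "top" or "wrist"; returns the picture (420x560x3 uint8, blue, green, red); there is no depth.
- robot.camera_model(name): a dict with "fx", "fy", "cx", "cy" (pixels), "k1" (the pictures are not rectified: a ray, as slopes to the right and down, at radius r is drawn at 1 + k1 r^2 times it, then the intrinsics apply), "world_from_camera" (4x4, takes a point from camera to world coordinates); the wrist camera has in their place "tool_from_camera" (4x4, takes a point from camera to tool coordinates, whose origin is the TCP and whose axes are the tool frame's). Camera axes: x right, y up, looking along -z (the intrinsics and any distortion apply to the point x, -y, -z); pixel columns grow to the right and rows downward; lengths in mm; the calibration is good to about 2 mm. A picture is of the moment at which its call begins: read the wrist's pose just before it. camera_model takes no time and is no camera call.
- robot.sign_off(): hands the job in, once; it reports no verdict.
The state is a dict: "t": time; "q": joint angles; "dq": joint speeds; "joint_efforts": joint torques, N m; "ee_pos": TCP position; "tcp_rot": TCP orientation; "wrist_force": force on the tool from outside, world axes, zero at the start; "moment": the same for the moment, N m; "opening": finger opening in mm.
Only numpy, scipy, OpenCV 4.12 (cv2) and the standard library are available. Lean on these libraries where they do the work, as an engineer would, in place of code of your own. Each camera call takes 0.05 s, during which the arm holds its last target. There are 200 camera calls.

## Working session

There is one attempt and no reset: what is moved stays moved. The work goes in short steps, Python scripts to look and compute and a shell command to move; the robot and the scene stay as the last step left them, time stands still between calls to the robot, and variables do not carry over. Pictures are saved under pics/ and viewed, about 8 in all and at most 12, crops included, and the job is handed in when it is done.

```bash
mkdir -p pics
python3 - <<'E'
from station import robot
import cv2,numpy as np
s=robot.state();print(s)
a=robot.capture("scene");b=robot.capture("top")
cv2.imwrite("pics/scene.png",a);cv2.imwrite("pics/top.png",b)
for n in("scene","top","wrist"):print(n,robot.camera_model(n))
E
```

```text
{'t': 0.0, 'q': array([ 1.00460218e+00,  3.13422382e-01,  1.49842798e+00, -1.10358527e-05,
        1.33097510e+00, -2.23390286e-01]), 'dq': array([ 1.25127912e-03, -1.14050438e-03, -1.17029506e-03,  8.96640711e-05,
       -1.04194288e-03, -1.48899459e-03]), 'joint_efforts': array([-1.16367359e-03, -4.02205682e+01, -2.52269268e+01,  6.94291969e-02,
        3.52209806e-02, -5.37767914e-05]), 'ee_pos': array([176.32299788, 494.20707279, 204.27864569]), 'tcp_rot': array([-1.55515079,  0.26940537, -0.26867306]), 'wrist_force': array([ 0.12804035, -0.11935919,  0.78356287]), 'moment': array([-9.96773770e-03, -1.56044391e-02,  9.24557302e-07]), 'opening': 88.36449419691498}
scene {'fx': 490.3501912829789, 'fy': 490.3501912829789, 'cx': 283.8402786039648, 'cy': 211.9332937599411, 'k1': -0.11312871848715982, 'world_from_camera': array([[-4.87979497e-01, -5.99609140e-01,  6.34306621e-01,
         1.13232086e+03],
       [ 8.72761161e-01, -3.45843071e-01,  3.44500402e-01,
         2.84013700e+02],
       [ 1.28049600e-02,  7.21707316e-01,  6.92079897e-01,
         7.09870320e+02],
       [ 0.00
[... 371 characters left out ...]
,
        -2.64685514e+01],
       [-3.86855521e-02,  1.14397615e-01,  9.92681527e-01,
         8.09560278e+02],
       [ 0.00000000e+00,  0.00000000e+00,  0.00000000e+00,
         1.00000000e+00]])}
wrist {'fx': 310.2757127775043, 'fy': 310.2757127775043, 'cx': 280.26707789361114, 'cy': 201.33728077370816, 'k1': -0.0037064725389339874, 'tool_from_camera': array([[-1.01384160e-03, -9.59808635e-01, -2.80653446e-01,
        -7.11417515e+01],
       [-3.82283649e-04,  2.80653941e-01, -9.59808949e-01,
        -1.79321887e+02],
       [ 9.99999413e-01, -8.65805016e-04, -6.51457788e-04,
        -3.94089383e-01],
       [ 0.00000000e+00,  0.00000000e+00,  0.00000000e+00,
         1.00000000e+00]])}
```

View pics/top.png

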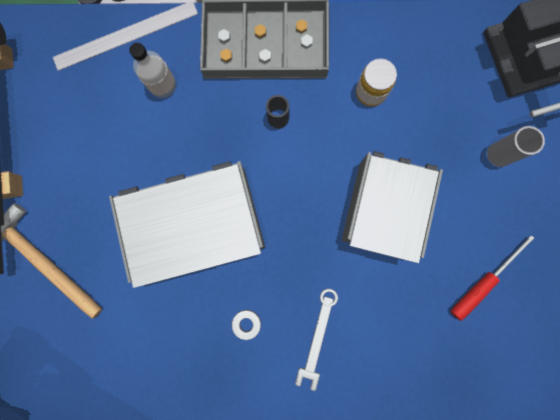

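View pics/scene.png

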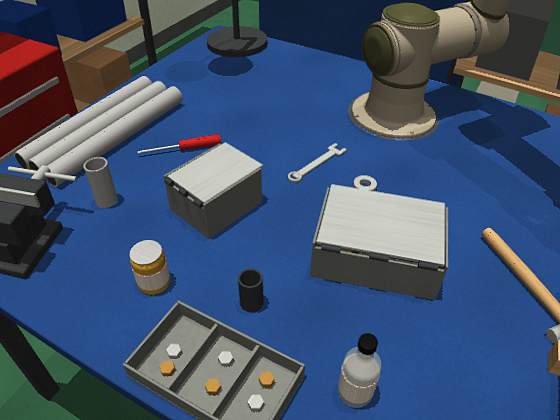

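The top view shows the wide box on the left (flap corners about (113,197), (240,166), (260,252), (135,285), knuckles on the upper edge). The narrow box is on the right at about (395,208). The scene view agrees.

```bash
cat > h.py <<'E'
import cv2,numpy as np
from scipy.spatial.transform import Rotation as R
from station import robot
def ray(n,px,T=None):
    m=robot.camera_model(n);T=m["world_from_camera"] if T is None else T
    K=np.array([[m["fx"],0,m["cx"]],[0,m["fy"],m["cy"]],[0,0,1.]])
    u=cv2.undistortPoints(np.float64(px).reshape(-1,1,2),K,np.array([m["k1"],0,0,0]))[:,0]
    d=np.c_[u[:,0],-u[:,1],-np.ones(len(u))]@T[:3,:3].T
    return T[:3,3],d
def plane(n,px,z,T=None):
    o,d=ray(n,px,T);return o+d*((z-o[2])/d[:,2])[:,None]
E
python3 - <<'E'
from h import *
for n,reg in(("top",(90,150,290,300)),("top",(330,140,460,280)),("scene",(300,170,460,310)),("scene",(150,130,275,240))):
    a=cv2.imread(f"pics/{n}.png");h=cv2.cvtColor(a,cv2.COLOR_BGR2HSV)
    m=((h[...,1]<50)&(h[...,2]>150)).astype(np.uint8)
    k=np.zeros_like(m);x0,y0,x1,y1=reg;k[y0:y1,x0:x1]=1;m*=k
    c=max(cv2.findContours(m,0,1)[0],key=cv2.contourArea)
    q=cv2.approxPolyDP(c,8,True)[:,0]
    P=plane(n,q,91.5)[:,:2]
    print(n,cv2.contourArea(c),q.tolist(),P.round(1).tolist(),"rect",cv2.minAreaRect(plane(n,c[:,0],91.5)[:,:2].astype(np.float32)))
s=robot.state();r=R.from_rotvec(s["tcp_rot"]).as_matrix();print(r.round(3))
E
```

```text
top 12109.0 [[239, 162], [113, 198], [133, 286], [260, 253]] [[604.1, 56.0], [541.0, 269.1], [394.5, 227.6], [451.2, 18.0]] rect ((497.95458984375, 141.76547241210938), (158.35635375976562, 223.904541015625), 15.838537216186523)
top 6676.0 [[369, 153], [350, 245], [418, 262], [438, 172]] [[620.3, -162.8], [466.1, -129.8], [439.9, -239.1], [588.4, -275.7]] rect ((529.7623901367188, -200.6929473876953), (118.75456237792969, 158.8476104736328), 76.3285140991211)
scene 7390.0 [[331, 185], [317, 241], [443, 264], [443, 203], [371, 191], [366, 175], [356, 188]] [[454.0, 18.6], [600.1, 60.8], [542.4, 267.8], [393.7, 225.3], [431.2, 92.9], [391.0, 66.1], [437.7, 64.3]] rect ((474.9588623046875, 137.34848022460938), (200.11785888671875, 218.205810546875), 15.613399505615234)
scene 2649.5 [[261, 164], [224, 143], [168, 176], [205, 201]] [[466.0, -132.6], [443.6, -238.7], [590.4, -272.5], [613.3, -165.6]] rect ((527.7941284179688, -202.84518432617188), (112.70938873291016, 155.91714477539062), 76.36575317382812)
[[ 0.942 -0.001  0.336]
 [-0.336 -0.001  0.942]
 [-0.    -1.    -0.001]]
```

```bash
cat >> h.py <<'E'
E0=np.array([423.4,122.4]);yaw=np.deg2rad(16.0)
def rep(goal=None):
    s=robot.state();r=R.from_rotvec(s["tcp_rot"]).as_matrix();p=s["ee_pos"]
    d=p[:2]-E0;c,q=np.cos(yaw),np.sin(yaw)
    print("t",s["t"],"boxframe",(c*d[0]+q*d[1]-85).round(1),(-q*d[0]+c*d[1]).round(1),p[2].round(1),"yaw",np.rad2deg(np.arctan2(r[1,0],r[0,0])).round(2),"F",s["wrist_force"].round(2),"open",round(s["opening"],1))
    if goal is not None: # box-frame goal
        g=np.array([*(E0+[c*(goal[0]+85)-q*goal[1],q*(goal[0]+85)+c*goal[1]]),goal[2]])
        print("rows",(r.T@(g-p)/500).round(4))
E
python3 -m pendant '[{"tx":0.6,"tz":-0.4,"ty":0,"twist":-0.198,"jaw":0},{"tx":0.6,"tz":-0.4,"ty":0,"twist":-0.198,"jaw":0},{"tx":0.6,"tz":-0.4,"ty":0,"twist":-0.198,"jaw":0},{"tx":0.6,"tz":-0.4,"ty":0,"twist":-0.198,"jaw":0},{"tx":0.6,"tz":-0.4,"ty":0,"twist":-0.198,"jaw":0},{"tx":0.6,"tz":-0.4,"ty":0,"twist":-0.198,"jaw":0},{"tx":0.6,"tz":-0.4,"ty":0,"twist":-0.198,"jaw":0},{"tx":0.6,"tz":-0.4,"ty":0,"twist":-0.198,"jaw":0}]'
python3 -c "
from h import *
rep((-72,0,130))"
```

```text
t: 0.9
ee_pos: [392.9, 202.9, 204.7]
tcp_rot: [-1.56, -0.218, 0.218]
wrist_force: [0.1, 0.9, 0.1]
opening: 26.5
t 0.9 boxframe -92.2 85.8 204.7 yaw 15.92 F [0.07 0.88 0.14] open 26.5
rows [ 0.0406  0.1494 -0.1715]
```

```bash
python3 -m pendant '[{"tx":0.04,"tz":-0.1715,"jaw":0},{"tx":0.04,"tz":-0.1715,"jaw":0},{"tx":0.04,"tz":-0.1715,"ty":0.1,"jaw":0},{"tx":0.04,"tz":-0.1715,"ty":0.17,"jaw":0},{"tx":0.04,"tz":-0.1715,"ty":0.17,"jaw":0},{"tx":0.04,"tz":-0.1715,"ty":0.17,"jaw":0}]'
python3 -c "
from h import *
rep((-72,0,95))
cv2.imwrite('pics/s2.png',robot.capture('scene')[60:330,150:500])"
```

```text
t 0.9 boxframe -92.2 85.8 204.7 yaw 15.92 F [0.07 0.88 0.14] open 26.5
rows [ 0.0406  0.2194 -0.1715]invalid input
```

View pics/s2.png

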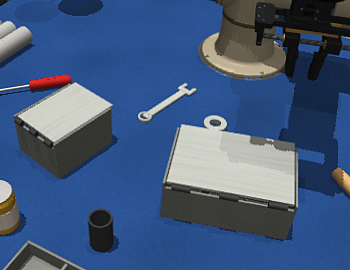

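The move was refused, probably because the rows had different keys. The picture shows the arm still up beside the box. I'll resend with uniform rows.

```bash
python3 -m pendant '[{"tx":0.04,"ty":0,"tz":-0.1715,"twist":0,"jaw":0},{"tx":0.04,"ty":0,"tz":-0.1715,"twist":0,"jaw":0},{"tx":0.04,"ty":0.1,"tz":-0.1715,"twist":0,"jaw":0},{"tx":0.04,"ty":0.17,"tz":-0.1715,"twist":0,"jaw":0},{"tx":0.04,"ty":0.17,"tz":-0.1715,"twist":0,"jaw":0},{"tx":0.04,"ty":0.17,"tz":-0.1715,"twist":0,"jaw":0}]'
python3 -c "
from h import *
rep((-72,0,95))
cv2.imwrite('pics/s3.png',robot.capture('scene')[60:330,150:500])"
```

```text
t: 1.55
ee_pos: [434.9, 128.5, 120.7]
tcp_rot: [-1.56, -0.219, 0.219]
wrist_force: [1.2, 0.2, 0.5]
opening: 0.4
t 1.55 boxframe -72.2 2.7 120.7 yaw 16.01 F [1.19 0.19 0.46] open 0.4
rows [ 0.0004  0.0514 -0.0053]
```

View pics/s3.png

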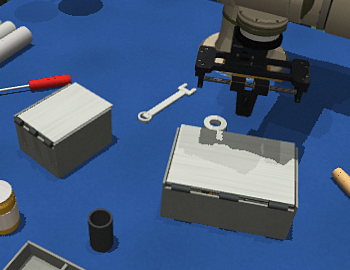

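The shut fingertips are at crop (243,117), just above the middle of the front edge. Now I'll press in steps.

```bash
python3 -m pendant '[{"tx":0,"ty":0.03,"tz":-0.005,"twist":0,"jaw":0},{"tx":0,"ty":0.052,"tz":-0.005,"twist":0,"jaw":0},{"tx":0,"ty":0.058,"tz":-0.005,"twist":0,"jaw":0},{"tx":0,"ty":0.062,"tz":-0.005,"twist":0,"jaw":0},{"tx":0,"ty":0.062,"tz":-0.005,"twist":0,"jaw":0}]'
python3 -c "
from h import *
rep((-72,0,84.5))"
```

```text
t: 2.1
ee_pos: [435.6, 126.1, 89.2]
tcp_rot: [-1.56, -0.22, 0.219]
wrist_force: [-0.2, -0.2, 0.4]
opening: 0.3
t 2.1 boxframe -72.3 0.2 89.2 yaw 16.01 F [-0.16 -0.2   0.36] open 0.3
rows [ 0.0006  0.0095 -0.0003]
```

```bash
python3 -m pendant '[{"tx":0,"ty":0.004,"tz":0,"twist":0,"jaw":0},{"tx":0,"ty":0.006,"tz":0,"twist":0,"jaw":0},{"tx":0,"ty":0.006,"tz":0,"twist":0,"jaw":0}]'
python3 -m pendant '[{"tx":0,"ty":0.003,"tz":0,"twist":0,"jaw":0},{"tx":0,"ty":0.004,"tz":0,"twist":0,"jaw":0},{"tx":0,"ty":0.004,"tz":0,"twist":0,"jaw":0}]'
```

```text
t: 2.4
ee_pos: [435.3, 126.0, 85.8]
tcp_rot: [-1.56, -0.219, 0.219]
wrist_force: [-0.3, -0.7, -0.6]
opening: 0.6
t: 2.7
ee_pos: [435.3, 125.9, 83.8]
tcp_rot: [-1.56, -0.219, 0.219]
wrist_force: [-0.1, 0.1, -0.5]
opening: 0.6
```

```bash
python3 -c "
from h import *
rep()
a=robot.capture('scene')[140:290,290:470];w=robot.capture('wrist')
a=cv2.resize(a,None,fx=2.2,fy=2.2,interpolation=3);w=cv2.resize(w,(400,300));a=cv2.resize(a,(396,330))
o=np.zeros((330,800,3),np.uint8);o[:,:396]=a;o[:300,400:]=w
cv2.imwrite('pics/s4.png',o)"
```

```text
t 2.7 boxframe -72.6 0.1 83.8 yaw 16.0 F [-0.13  0.07 -0.5 ] open 0.6
```

View pics/s4.png

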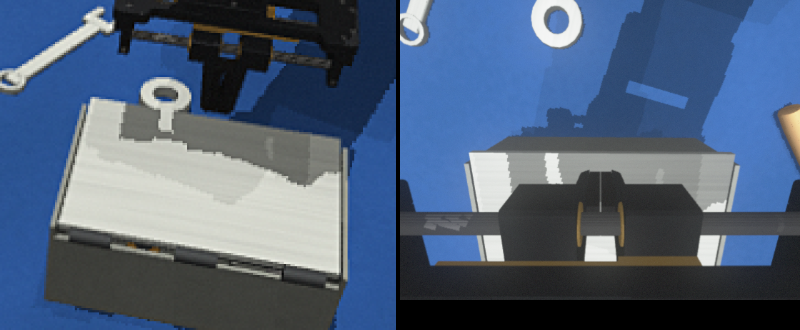

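The wrist view (right) shows the fingertip inside the flap's front edge (tip y≈172, edge y≈152). In the scene view the tip ends at crop (220,110), just short of the edge. I'll check that discrepancy numerically.

Run:
```python
from h import *
def proj(n,P,T=None):
    m=robot.camera_model(n);T=m["world_from_camera"] if T is None else T
    c=(np.float64(P).reshape(-1,3)-T[:3,3])@T[:3,:3]
    K=np.array([[m["fx"],0,m["cx"]],[0,m["fy"],m["cy"]],[0,0,1.]])
    return cv2.projectPoints((c*[1,-1,-1]).reshape(-1,1,3),np.zeros(3),np.zeros(3),K,np.array([m["k1"],0,0,0]))[0][:,0]
s=robot.state();p=s["ee_pos"]
q=proj("scene",[p,[*E0,91.5]]);print("scene px tcp,edge",q,(q-[290,140])*2.2)
m=robot.camera_model("wrist");T=np.eye(4);T[:3,:3]=R.from_rotvec(s["tcp_rot"]).as_matrix();T[:3,3]=p
W=T@m["tool_from_camera"]
q=proj("wrist",[p,[*E0,91.5]],W);print("wrist tcp,edge (view px)",q*[400/560,300/420]+[400,0])
# edge position seen by wrist camera (two corners of the front edge)
c=(np.float64([[470,152],[734,152]])-[400,0])*[560/400,420/300]
print(plane("wrist",c,91.5,W).round(1), plane("wrist",c,110,W).round(1),"world corners measured [454,18.6],[393.7,225.3]")
```

```text
scene px tcp,edge [[385.68941698 201.04206193]
 [386.78856747 193.80435043]] [[210.51671736 134.29253625]
 [212.93484843 118.36957094]]
wrist tcp,edge (view px) [[601.15751782 164.95442671]
 [601.13506764 154.19431228]]
[[451.2  18.9  91.5]
 [391.6 226.2  91.5]] [[442.1  28.2 110. ]
 [388.9 213.2 110. ]] world corners measured [454,18.6],[393.7,225.3]
```

```bash
python3 -c "
from h import *
a=robot.capture('scene')[160:220,350:430];w=robot.capture('wrist')[190:330,190:370]
a=cv2.resize(a,(400,300),interpolation=0);w=cv2.resize(w,(396,308),interpolation=0)
o=np.zeros((308,800,3),np.uint8);o[:300,:400]=a;o[:,404:]=w
cv2.imwrite('pics/s5.png',cv2.convertScaleAbs(o,alpha=1.8,beta=20))"
```

```text
(no output)
```

View pics/s5.png

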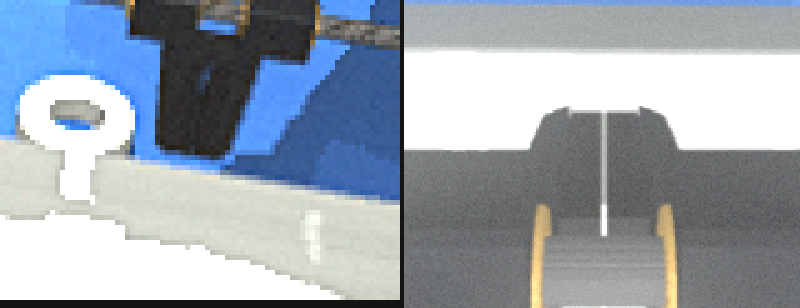

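Run:
```python
from h import *
s=robot.state();p=s["ee_pos"]
m=robot.camera_model("wrist");T=np.eye(4);T[:3,:3]=R.from_rotvec(s["tcp_rot"]).as_matrix();T[:3,3]=p
W=T@m["tool_from_camera"]
for a in([388,191],[386,191.5]):
    o1,d1=ray("scene",[a]);o2,d2=ray("wrist",[[281.4,240]],W)
    A=np.c_[d1[0],-d2[0]];k=np.linalg.lstsq(A,o2-o1,rcond=None)[0]
    print(o1+k[0]*d1[0],o2+k[1]*d2[0],"tcp",p)
print(s["t"],s["q"])
for z in(84,100,110,120):print(z,plane("scene",[[388,191]],z),plane("wrist",[[281.4,240]],z,W))
```

```text
[431.74120578 125.47158129 106.35705267] [431.9262763  124.71635843 106.34061225] tcp [435.38427511 125.93725966  83.86353098]
[433.20320769 122.26136175 104.79326977] [432.54638538 124.90084238 104.84657523] tcp [435.38427511 125.93725966  83.86353098]
2.9 [ 2.20971481e-02  3.01677048e-01  1.86295342e+00 -5.76120668e-05
  9.76864920e-01 -1.82795359e+00]
84 [[405.78834428 119.5984138   84.        ]] [[441.19888222 127.47498112  84.        ]]
100 [[424.36171306 123.80159215 100.        ]] [[434.55798567 125.49929833 100.        ]]
110 [[435.97006855 126.42857862 110.        ]] [[430.40742533 124.26449659 110.        ]]
120 [[447.57842404 129.0555651  120.        ]] [[426.25686499 123.02969485 120.        ]]
```

Both views put the real fingertips about 20 to 35 mm above the reported TCP, which agrees with feeling no force. I'll go down in small steps and watch the force.

```bash
python3 -m pendant '[{"tx":0,"ty":0.01,"tz":0,"twist":0,"jaw":0},{"tx":0,"ty":0.016,"tz":0,"twist":0,"jaw":0},{"tx":0,"ty":0.016,"tz":0,"twist":0,"jaw":0}]'
python3 -m pendant '[{"tx":0,"ty":0.004,"tz":0,"twist":0,"jaw":0},{"tx":0,"ty":0.006,"tz":0,"twist":0,"jaw":0},{"tx":0,"ty":0.006,"tz":0,"twist":0,"jaw":0}]'
python3 -m pendant '[{"tx":0,"ty":0.004,"tz":0,"twist":0,"jaw":0},{"tx":0,"ty":0.006,"tz":0,"twist":0,"jaw":0},{"tx":0,"ty":0.006,"tz":0,"twist":0,"jaw":0}]'
```

```text
t: 3.2
ee_pos: [435.0, 125.9, 75.3]
tcp_rot: [-1.56, -0.218, 0.22]
wrist_force: [0.0, -0.6, -0.3]
opening: 0.3
t: 3.5
ee_pos: [435.3, 125.9, 72.7]
tcp_rot: [-1.56, -0.219, 0.219]
wrist_force: [-0.1, 0.6, -0.1]
opening: 0.3
t: 3.8
ee_pos: [435.3, 125.9, 69.7]
tcp_rot: [-1.56, -0.219, 0.219]
wrist_force: [-0.6, 0.6, 0.7]
opening: 0.5
```

```bash
for i in 1; do :; done
python3 -m pendant '[{"tx":0,"ty":0.004,"tz":0,"twist":0,"jaw":0},{"tx":0,"ty":0.006,"tz":0,"twist":0,"jaw":0},{"tx":0,"ty":0.006,"tz":0,"twist":0,"jaw":0}]' | sed -n '2p;4p'
python3 -m pendant '[{"tx":0,"ty":0.004,"tz":0,"twist":0,"jaw":0},{"tx":0,"ty":0.006,"tz":0,"twist":0,"jaw":0},{"tx":0,"ty":0.006,"tz":0,"twist":0,"jaw":0}]' | sed -n '2p;4p'
python3 -c "
from h import *
a=robot.capture('scene')[160:220,350:430];w=robot.capture('wrist')[190:330,190:370]
a=cv2.resize(a,(400,300),interpolation=0);w=cv2.resize(w,(396,308),interpolation=0)
o=np.zeros((308,800,3),np.uint8);o[:300,:400]=a;o[:,404:]=w
cv2.imwrite('pics/s6.png',cv2.convertScaleAbs(o,alpha=1.3,beta=20))"
```

```text
ee_pos: [435.2, 125.9, 66.7]
wrist_force: [-0.0, 0.0, -0.2]
ee_pos: [435.2, 125.9, 63.7]
wrist_force: [0.1, 0.5, 0.0]
```

View pics/s6.png

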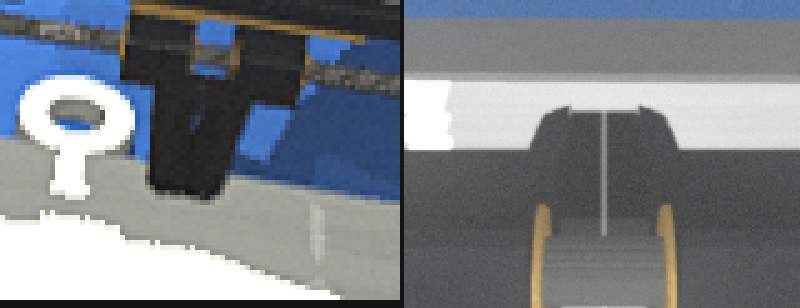

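The scene view shows the tips at crop (188,195), now over the flap's front strip. I estimate 4 to 7 mm still to go.

```bash
python3 -m pendant '[{"tx":0,"ty":0.004,"tz":0,"twist":0,"jaw":0},{"tx":0,"ty":0.004,"tz":0,"twist":0,"jaw":0}]' | sed -n '2p;4p'
python3 -m pendant '[{"tx":0,"ty":0.004,"tz":0,"twist":0,"jaw":0},{"tx":0,"ty":0.004,"tz":0,"twist":0,"jaw":0}]' | sed -n '2p;4p'
python3 -m pendant '[{"tx":0,"ty":0.004,"tz":0,"twist":0,"jaw":0},{"tx":0,"ty":0.004,"tz":0,"twist":0,"jaw":0}]' | sed -n '2p;4p'
```

```text
ee_pos: [435.2, 125.9, 61.6]
wrist_force: [-0.2, -0.7, 0.3]
ee_pos: [435.2, 125.9, 59.6]
wrist_force: [-1.1, 0.1, 0.5]
ee_pos: [435.4, 125.9, 57.7]
wrist_force: [-0.2, -0.9, 1.7]
```

```bash
python3 -m pendant '[{"tx":0,"ty":0.004,"tz":0,"twist":0,"jaw":0},{"tx":0,"ty":0.004,"tz":0,"twist":0,"jaw":0}]' | sed -n '2p;4p'
python3 -m pendant '[{"tx":0,"ty":0.004,"tz":0,"twist":0,"jaw":0},{"tx":0,"ty":0.004,"tz":0,"twist":0,"jaw":0}]' | sed -n '2p;4p'
```

```text
ee_pos: [435.4, 126.0, 55.8]
wrist_force: [-0.4, 0.9, 1.9]
ee_pos: [435.4, 125.9, 53.7]
wrist_force: [-0.2, -0.8, 2.4]
```

```bash
python3 -m pendant '[{"tx":0,"ty":0.003,"tz":0,"twist":0,"jaw":0},{"tx":0,"ty":0.003,"tz":0,"twist":0,"jaw":0}]' | sed -n '2p;4p'
python3 -m pendant '[{"tx":0,"ty":0.002,"tz":0,"twist":0,"jaw":0},{"tx":0,"ty":0.002,"tz":0,"twist":0,"jaw":0}]' | sed -n '2p;4p'
```

```text
ee_pos: [435.3, 125.9, 52.2]
wrist_force: [-0.2, -0.3, 2.6]
ee_pos: [435.3, 125.9, 51.2]
wrist_force: [-0.8, -0.5, 2.6]
```

```bash
python3 -m pendant '[{"tx":0,"ty":0.002,"tz":0,"twist":0,"jaw":0},{"tx":0,"ty":0.002,"tz":0,"twist":0,"jaw":0}]' | sed -n '2p;4p'
```

```text
ee_pos: [435.4, 125.9, 50.3]
wrist_force: [-1.3, -0.8, 3.4]
```

```bash
python3 -m pendant '[{"tx":-0.1,"ty":-0.004,"tz":0,"twist":0,"jaw":0},{"tx":-0.2,"ty":-0.01,"tz":0,"twist":0,"jaw":0},{"tx":-0.2,"ty":-0.01,"tz":0,"twist":0,"jaw":0},{"tx":-0.2,"ty":-0.01,"tz":0,"twist":0,"jaw":0},{"tx":-0.2,"ty":-0.01,"tz":0,"twist":0,"jaw":0},{"tx":-0.2,"ty":-0.01,"tz":0,"twist":0,"jaw":0}]'
python3 -c "
from h import *
rep((-75,0,130))
cv2.imwrite('pics/s7.png',robot.capture('scene')[60:330,150:500])"
```

```text
t: 6.7
ee_pos: [340.3, 98.5, 55.4]
tcp_rot: [-1.56, -0.22, 0.219]
wrist_force: [-0.0, 0.4, 0.1]
opening: 0.5
t 6.7 boxframe -171.5 -0.1 55.4 yaw 16.01 F [-0.01  0.37  0.11] open 0.5
rows [ 0.193  -0.1492  0.0002]
```

View pics/s7.png

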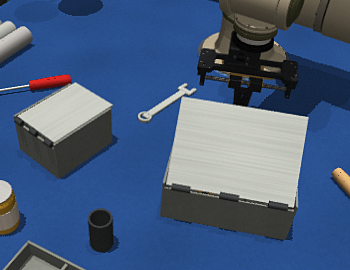

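The flap has sprung up; its edge is at about crop (245,105) with the fingers in front of it. Next I'll raise the tips to just below the edge and move in.

```bash
python3 -m pendant '[{"tx":0,"ty":-0.1,"tz":0,"twist":0,"jaw":0},{"tx":0,"ty":-0.145,"tz":0,"twist":0,"jaw":0},{"tx":0.1,"ty":-0.145,"tz":0,"twist":0,"jaw":0},{"tx":0.18,"ty":-0.145,"tz":0,"twist":0,"jaw":0},{"tx":0.2,"ty":-0.145,"tz":0,"twist":0,"jaw":0},{"tx":0.2,"ty":-0.145,"tz":0,"twist":0,"jaw":0}]' | sed -n '2p;4p'
python3 -c "
from h import *
rep((-54,0,126))
cv2.imwrite('pics/s8.png',np.hstack([robot.capture('scene')[60:330,200:500],cv2.resize(robot.capture('wrist'),(360,270))]))"
```

```text
ee_pos: [435.8, 126.2, 127.1]
wrist_force: [-0.9, -0.0, -0.2]
t 7.35 boxframe -72.0 0.2 127.1 yaw 16.04 F [-0.93 -0.03 -0.19] open 0.5
rows [ 0.036   0.0022 -0.0005]
```

View pics/s8.png

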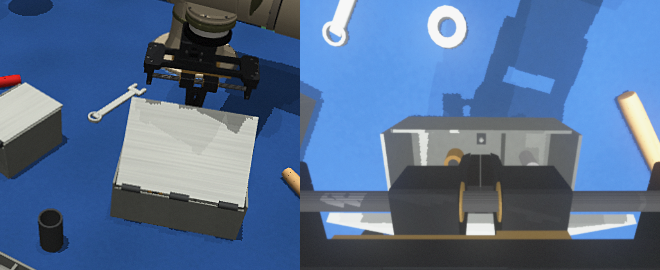

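The fingertips are in front of and slightly below the raised edge, with the gripper body above it. Now I'll push along the edge's arc.

```bash
python3 -m pendant '[{"tx":0.036,"ty":0,"tz":0,"twist":0,"jaw":0},{"tx":0.064,"ty":-0.02,"tz":0,"twist":0,"jaw":0},{"tx":0.08,"ty":-0.034,"tz":0,"twist":0,"jaw":0},{"tx":0.1,"ty":-0.046,"tz":0,"twist":0,"jaw":0},{"tx":0.12,"ty":-0.06,"tz":0,"twist":0,"jaw":0},{"tx":0.14,"ty":-0.07,"tz":0,"twist":0,"jaw":0},{"tx":0.16,"ty":-0.078,"tz":0,"twist":0,"jaw":0},{"tx":0.176,"ty":-0.083,"tz":0,"twist":0,"jaw":0}]' | sed -n '2p;4p'
python3 -c "
from h import *
rep((56,0,174))
cv2.imwrite('pics/s9.png',np.hstack([robot.capture('scene')[60:330,200:500],cv2.resize(robot.capture('wrist'),(360,270))]))"
```

```text
ee_pos: [519.5, 150.0, 169.6]
wrist_force: [0.2, -0.0, -0.5]
t 8.25 boxframe 15.0 0.1 169.6 yaw 15.99 F [ 0.15 -0.04 -0.46] open 0.7
rows [ 0.0821 -0.0087 -0.0001]
```

View pics/s9.png

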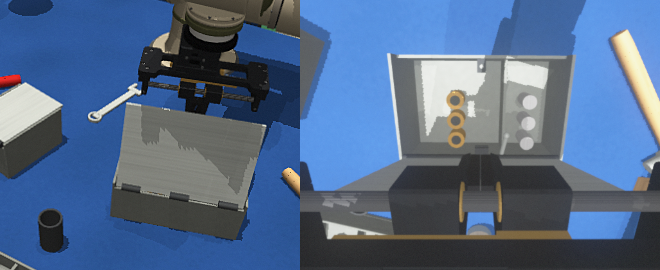

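The flap is well up at about 1.2 to 1.3 rad (edge at crop (195,113)), and the fingers are still in front of it. I'll keep pushing past upright.

```bash
python3 -m pendant '[{"tx":0.03,"ty":-0.004,"tz":0,"twist":0,"jaw":0},{"tx":0.06,"ty":-0.008,"tz":0,"twist":0,"jaw":0},{"tx":0.09,"ty":-0.008,"tz":0,"twist":0,"jaw":0},{"tx":0.12,"ty":-0.008,"tz":0,"twist":0,"jaw":0},{"tx":0.145,"ty":-0.006,"tz":0,"twist":0,"jaw":0},{"tx":0.165,"ty":-0.004,"tz":0,"twist":0,"jaw":0},{"tx":0.165,"ty":-0.004,"tz":0,"twist":0,"jaw":0}]' | sed -n '2p;4p'
python3 -c "
from h import *
rep()
cv2.imwrite('pics/s10.png',np.hstack([robot.capture('scene')[60:330,200:500],cv2.resize(robot.capture('wrist'),(360,270))]))"
```

```text
ee_pos: [595.4, 171.8, 171.5]
wrist_force: [-22.2, -7.1, 10.8]
t 9.05 boxframe 94.0 0.1 171.5 yaw 16.02 F [-22.21  -7.14  10.85] open 0.4
```

View pics/s10.png

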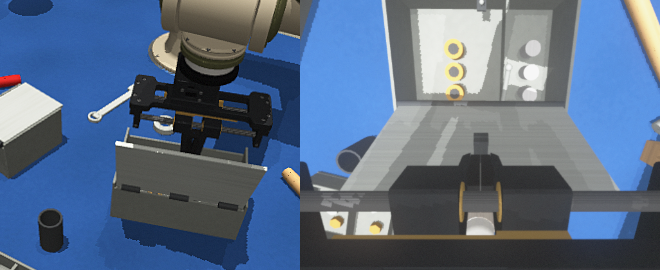

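The flap is lying back and the fingers feel 22 N from it on its stop. I'll withdraw.

```bash
python3 -m pendant '[{"tx":-0.04,"ty":0,"tz":0,"twist":0,"jaw":0},{"tx":-0.12,"ty":-0.02,"tz":0,"twist":0,"jaw":0},{"tx":-0.2,"ty":-0.1,"tz":0,"twist":0,"jaw":0},{"tx":-0.3,"ty":-0.15,"tz":0,"twist":0,"jaw":0},{"tx":-0.4,"ty":-0.15,"tz":0,"twist":0,"jaw":0},{"tx":-0.4,"ty":-0.15,"tz":0,"twist":0,"jaw":0},{"tx":-0.4,"ty":-0.15,"tz":0,"twist":0,"jaw":0},{"tx":-0.4,"ty":-0.15,"tz":0,"twist":0,"jaw":0}]' | sed -n '2p;4p'
python3 -c "
from h import *
rep()
cv2.imwrite('pics/s11.png',np.hstack([robot.capture('scene')[60:330,150:500],cv2.resize(robot.capture('top'),(360,270))]))"
```

```text
ee_pos: [407.6, 117.8, 246.2]
wrist_force: [0.4, -0.4, 0.2]
t 9.95 boxframe -101.5 -0.0 246.2 yaw 15.98 F [ 0.41 -0.43  0.23] open 0.2
```

View pics/s11.png

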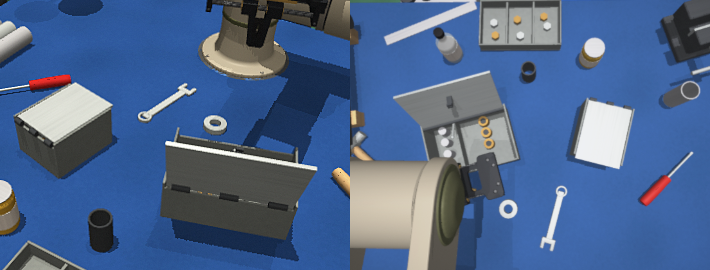

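The flap lies back past upright with the bushings exposed, the narrow flap is shut, and the arm is clear.

```bash
python3 -c "
from h import *
rep();print(robot.sign_off())"
```

```text
t 10.05 boxframe -101.3 -0.0 245.8 yaw 16.0 F [-1.03  0.34 -0.88] open 0.6
the job is handed in; nothing more can be done
None
```

The wide box is open: its flap lies back past upright with the bushings exposed, and the narrow box was never touched. I handed the job in at about 10 s of the 38 s allowed.

**What I did:** I found the wide box in the top and scene views, turned about 16°. I pressed the middle of its front edge about 8 mm at about 3 N and drew back, and the flap sprang up. I then pushed the shut fingers under the raised edge and swung the flap over, until I felt about 22 N against its back stop.

**Last checks:** The final pictures show the wide flap leaning back on its own after the fingers left, the narrow flap shut, and the arm clear. The wrist force was about 1 N, which is noise level.

**What disagreed or was not confirmed:**
- **Fingertip height:** the real fingertips were about 33 mm above the reported TCP height, seen in both camera views and confirmed by where I first felt contact. I corrected for it by pressing on force and shifting the later moves.
- **Refused move:** one early call was refused, most likely because its rows had different keys; the arm did not move.
- **Flap angle:** I could not read it directly. The estimate of about 1.9 rad comes from the finger position and the contact with the stop.
- **Contact during the swing:** the wrist force was at noise level when I checked mid-swing. That the fingers pressed on the flap past 0.95 rad is inferred from the flap being carried along.

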